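# Screw the cap onto the leaning canister by feeling for its thread start

## Robot

A 6-joint arm with a two-finger parallel gripper is mounted at the origin on a cart in front of the work surface, level with it; the furniture and walls round the work are solid. World frame = base frame: x ahead of the robot, y to its left, z up, the work surface at z = 0. Lengths are in mm, angles in degrees, forces in N, time in s.
With the tool pointing down it reaches from about 250 to 775 mm from the base axis. Payload 4 kg.
Tool frame: the origin (TCP) lies at the very end of the fingers, on their centre line; the grasp point (between the pads) lies 19 mm behind it; x points along the fingers, z is the direction in which the jaws open and shut, and the axes are right-handed (so a half turn about x gives the same grasp; the last joint's range is limited). The gripper opens to 94 mm and grips with 3 to 60 N. Pads are 16 mm wide; open, the fingers measure 119 mm over their backs; the gripper's body (75 mm by 177 mm) begins 78 mm behind the grasp point.
Start: joints at [-73.344, 4.996, 78.535, -0, 96.463, -5.907], TCP at [211.034, -507.922, 205.506] pointing down, gripper open.
Joint ranges: [-177.83, 177.83], [-43.37, 116.18], [15.69, 146.23], [-61.86, 241.86], [9.47, 152.12], [-147.06, 147.06]. Speed limits (degrees/s): [159.86, 159.86, 180, 180, 180, 180].

## Interface

Orientations are given as a 3x3 rotation matrix whose columns are the frame's x, y, z axes.
In Python, from station import bot gives the robot as it stands.
- The arm moves only by the shell command python3 -m handwheel 'ROWS' [OPENING] [FORCE]. ROWS is JSON, a list of rows, each an object with "dp": the shift along the world's x, y, z in mm, a list of three; "twist": the turn, a rotation vector about the world's x, y, z in degrees, a list of three. A call has 1 to 20 rows; each row is the pose to reach, as a shift and turn from the pose measured when the call began; what a row does not reach only later rows make up. A row lasts 1/10 s, in which the tool goes at most 50 mm and 8.59 degrees, less where a joint would pass 70% of its speed; a pose out of reach is approached as far as the arm can. A call with a gripper value outside its range is refused whole. OPENING is the closure in counts, from 0 (fully open) to 255 (shut), set as the call begins (- or left out, the last holds). The fingers move at their own pace and stop on an object; FORCE is the grip in N (left out, the last holds). Time passes only in rows, so rows that repeat a pose let the fingers close. It gives the time, the measured TCP pose, the force and the opening at its end, in the units of the state.
- bot.state(): the state, without advancing time (a new reading comes with each control period).
- bot.snapshot(name): name is "side" or "top"; returns the picture (384x512x3 uint8, red, green, blue); there is no depth.
- bot.camera_params(name): a dict with "fx", "fy", "cx", "cy" (pixels), "cam_to_world" (4x4, takes a point from camera to world coordinates). Camera axes: x right, y up, looking along -z (the intrinsics and any distortion apply to the point x, -y, -z); pixel columns grow to the right and rows downward; lengths in mm; the calibration is good to about 2 mm. A picture is of the moment at which its call begins. camera_params takes no time and is no camera call.
- bot.sign_off(): hands the job in, once; it reports no verdict.
The state is a dict: "t": time; "joint_positions": joint angles; "dq": joint speeds; "joint_torque": joint torques, N m; "position": TCP position; "tcp_rot": TCP orientation; "force": force on the tool from outside, world axes, zero at the start; "wrist_torque": the same for the moment, N m; "opening": opening from 0.0 (shut) to 1.0 (fully open).
Only numpy, scipy, OpenCV 4.12 (cv2) and the standard library are available. Lean on these libraries where they do the work, as an engineer would, in place of code of your own. Each camera call takes 0.05 s, during which the arm holds its last target.

## Task

Screw the white cap with the hexagonal grip onto the mouth of the leaning grey canister: set it square on the neck, turn it backward until you feel it drop into the start of the thread, then turn it forward until it stops, fully home, and let go of it. Leave the other things on the bench where they stand.

Things in the scene. Friction and masses are not known exactly. Their poses are not given: they have to be found in the camera images.
- canister: Grey canister, 90 mm in diameter, strapped in a grey stand that cannot move, leaning 0.44 rad (25 deg). Origin: centre of its bottom; z axis: out of the mouth along the leaning axis (turn the cap about this axis). Its shoulder starts 64 mm below the rim. The rest of the canister is under mouth, ridges and floor.
- mouth (a point): Centre of the canister's rim, on the axis 178 mm from its bottom. Neck: outer radius 22 mm, narrowing to 18.5 mm over the last 5 mm. Three thread ridges stand out to radius 27 mm. Each 120 deg sector is, clockwise seen from outside: open gap 34 deg (thread start), ridge 80 deg, stop rib 6 deg. Where the gaps lie round the axis changes every time and is not reported.
- ridges (a point): Point on the canister's axis level with the flat tops of the ridges, 34.5 mm below the rim. A cap set on at a chance angle stands with its lugs here, or on the tops of the stop ribs 4.5 mm higher. Turned forward (clockwise) from here it jams on the ribs. Turned backward (counter-clockwise), up to 140 deg, it drops into the gaps; a drop of 4.5 mm from the ribs to here is not yet the start.
- floor (a point): Point on the canister's axis level with the floor of the gaps, 41.5 mm below the rim, 7 mm below the ridge tops. From the gap a channel runs clockwise under the ridge, falling 7 mm in 80 deg (5.0 mm per rad; up to 18 deg of level floor come first), with about 1.5 mm of axial play; a rib ends it. 80 to 100 deg of turning takes the cap from here to home.
- cap: White screw cap, 66 mm in diameter, 84 mm high, 0.1 to 0.2 kg, standing skirt-down on the bench. Origin: centre of the skirt's lower edge; z: its axis, towards the grip. Skirt: inner radius 29 mm (23 mm from z = 19 mm up), inner depth 48.3 mm; so home (plate on the rim) is with the origin 48.3 mm below the rim. Let go on the neck it stays there (leaning up to 7 deg) for a fresh hold. Play round the neck about 1 mm.
- grip (a point): Middle of the cap's hexagonal grip, 69 mm above the cap's origin on its axis. The grip is 40 mm across flats and 30 mm high (54.3 to 84.3 mm above the origin) on a flat 66 mm plate; the cap's x axis is square to one pair of flats, the other pairs are at 60 deg.
- lug (a point): Lower edge of one of the three lugs inside the skirt, on the cap's +x side, 25 mm from its axis; the others are 120 deg apart. Lugs: 3 mm high, 7 mm (16 deg) wide, at the skirt's lower edge, reaching in to radius 23 mm.
- beaker: clear 250 ml plastic beaker, 75 mm wide, 94 high; a bystander, origin under its centre.
- tape: roll of masking tape lying flat, 96 mm wide, 25 high; a bystander, origin under its centre.
- dish: round grey dish with a lid, 68 mm wide, 24 high; a bystander, origin under its centre.
- timer: small grey timer, 58 x 58 x 18 mm; a bystander, origin under its centre.
- wash: squeeze wash bottle with a bent spout, 209 mm high; a bystander, origin under its centre.
- open_dish: round grey open dish, 64 mm wide, 21 high; a bystander, origin under its centre.
Not all that is in view belongs to the job. What is shaped like the cap but orange is not meant.

How it is judged (in metres and radians):
At the end, for the whole second after the job is handed in: The cap is screwed fully home on the canister: its plate within 1.5 mm of the rim, its axis within 4 mm and 0.08 rad of the canister's axis, at rest (z of cap in the frame of canister between 0.1267 and 0.1312 m and x of cap in the frame of canister between -0.004 and 0.004 m and y of cap in the frame of canister between -0.004 and 0.004 m and angle between the z axis of cap and the z axis of canister, either way round below 0.08 rad and linear speed of cap below 0.01 m/s and angular speed of cap below 0.1 rad/s); the robot touches nothing.
It fails at once if a bystander is pushed more than 30 mm or knocked over (distance of any of beaker, tape, dish, timer, wash, open_dish from where it was at the start of the episode above 0.03 m or angle between any of beaker, tape, dish, timer, wash, open_dish's own z axis and vertical above 0.5 rad).
It also fails if it takes over 54 s, if anything falls off the work surface, if the arm or the gripper's body presses on something with over 40 N, if the wrist force passes 120 N, or if a joint passes its speed limit or range.

## Working session

There is one attempt and no reset: what is moved stays moved. The work goes in short steps, Python scripts to look and compute and a shell command to move; the robot and the scene stay as the last step left them, time stands still between calls to the robot, and variables do not carry over. Pictures are saved under pics/ and viewed, and the job is handed in when it is done.

```bash
ls; mkdir -p pics; python3 - <<'E'
from station import bot
import cv2,numpy as np
np.set_printoptions(precision=4,suppress=True)
for n in("side","top"):
    im=bot.snapshot(n); cv2.imwrite(f"pics/{n}0.png",im[:,:,::-1])
    p=bot.camera_params(n); print(n,{k:(np.array(v) if k=="cam_to_world" else v) for k,v in p.items()})
s=bot.state(); print(s)
E
```

```text
pics
side {'fx': 450.03388885501346, 'fy': 450.03388885501346, 'cx': 252.74866688452153, 'cy': 196.38816787072602, 'cam_to_world': array([[  -0.9999,   -0.0128,   -0.0078,  581.8729],
       [   0.0021,   -0.6341,    0.7732, 1045.3111],
       [  -0.0149,    0.7731,    0.6341, 1063.8596],
       [   0.    ,    0.    ,    0.    ,    1.    ]])}
top {'fx': 394.2244665398557, 'fy': 394.2244665398557, 'cx': 261.2094710019234, 'cy': 197.09722555508074, 'cam_to_world': array([[   0.049 ,    0.9789,   -0.1984,  345.8221],
       [  -0.9988,    0.0479,   -0.0103,  -61.3542],
       [  -0.0006,    0.1986,    0.9801, 1305.9283],
       [   0.    ,    0.    ,    0.    ,    1.    ]])}
{'t': 0.1, 'joint_positions': array([-73.3444,   5.0346,  78.6165,  -0.0011,  96.4615,  -5.9061]), 'dq': array([ 0.033 ,  0.0079, -0.2788,  0.0198, -0.0199, -0.0521]), 'joint_torque': array([  0.003 , -34.1247, -30.3303,   0.0721,   0.0303,  -0.0001]), 'position': array([ 210.8801, -507.432 ,  204.4206]), 'tcp_rot': array([[-0.0006,  0.9235,  0.3837],
       [ 0.0019,  0.3837, -0.9235],
       [-1.    ,  0.0002, -0.002 ]]), 'force': array([-0.4044,  0.2991, -0.6157]), 'wrist_torque': array([ 0.0249,  0.0134, -0.0206]), 'opening': 1.0010743843738528}
```

View pics/side0.png

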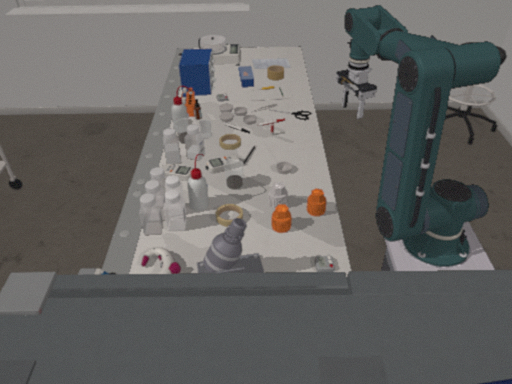

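View pics/top0.png

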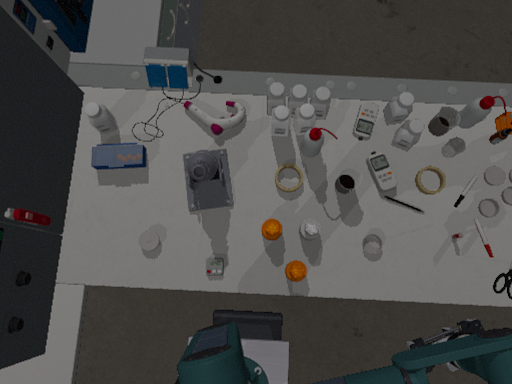

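Candidates for the cap: white at top (310,230) / side (277,195); orange at top (272,229) and (296,270) / side (282,218) and (317,203). The white one fits; the orange ones are decoys. I'll confirm in enlarged crops.

```bash
python3 - <<'E'
import cv2,numpy as np
a=cv2.imread("pics/top0.png")[130:300,170:340]; b=cv2.imread("pics/side0.png")[150:290,180:350]
a=cv2.resize(a,(480,480),interpolation=cv2.INTER_CUBIC)
cv2.imwrite("pics/crop_t.png",a)
b=cv2.resize(b,(680,560),interpolation=cv2.INTER_CUBIC)
cv2.imwrite("pics/crop_s.png",b)
E
```

```text
(no output)
```

View pics/crop_t.png

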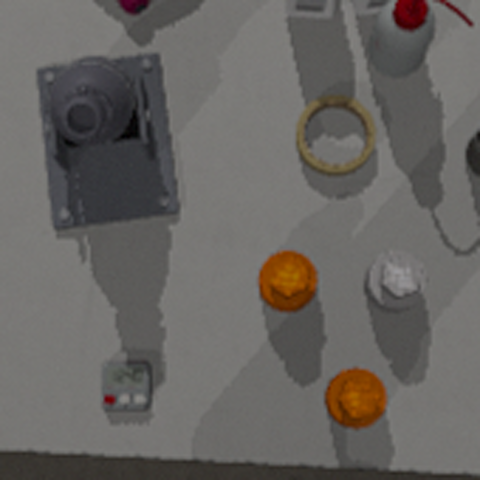

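View pics/crop_s.png

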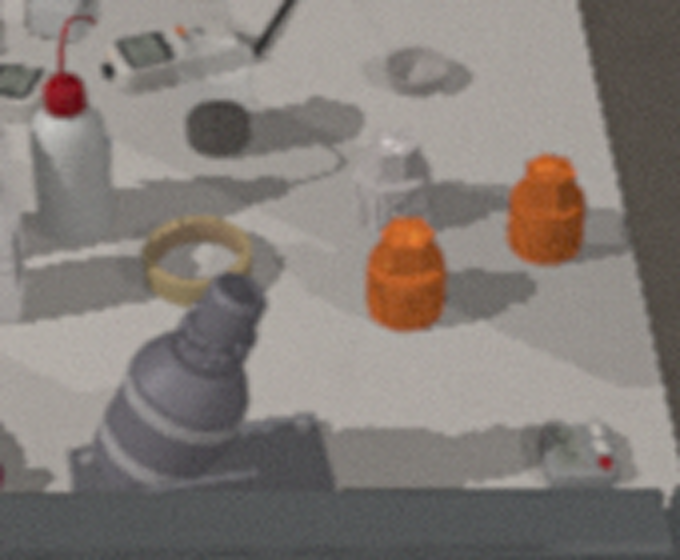

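```bash
python3 - <<'E'
from station import bot
import cv2,numpy as np
for n in("side","top"):
    im=np.mean([bot.snapshot(n).astype(float) for _ in range(4)],axis=0); np.save(f"avg_{n}.npy",im)
s=np.load("avg_side.npy")[205:290,195:280,::-1];t=np.load("avg_top.npy")[135:225,170:260,::-1]
c=np.hstack([cv2.resize(np.clip(x*1.8,0,255).astype(np.uint8),(400,400),interpolation=cv2.INTER_NEAREST) for x in(s,t)])
cv2.imwrite("pics/can.png",c)
s=np.load("avg_side.npy")[175:220,255:300,::-1];t=np.load("avg_top.npy")[205:250,290:335,::-1]
c=np.hstack([cv2.resize(np.clip(x*1.3,0,255).astype(np.uint8),(400,400),interpolation=cv2.INTER_NEAREST) for x in(s,t)])
cv2.imwrite("pics/cap.png",c)
E
```

```text
(no output)
```

View pics/can.png

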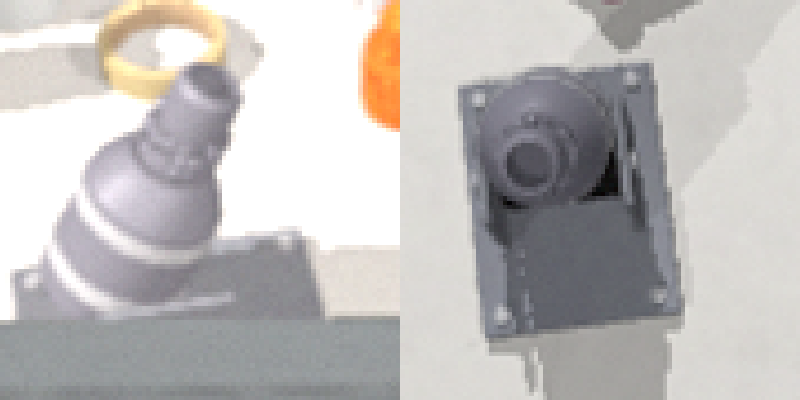

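View pics/cap.png

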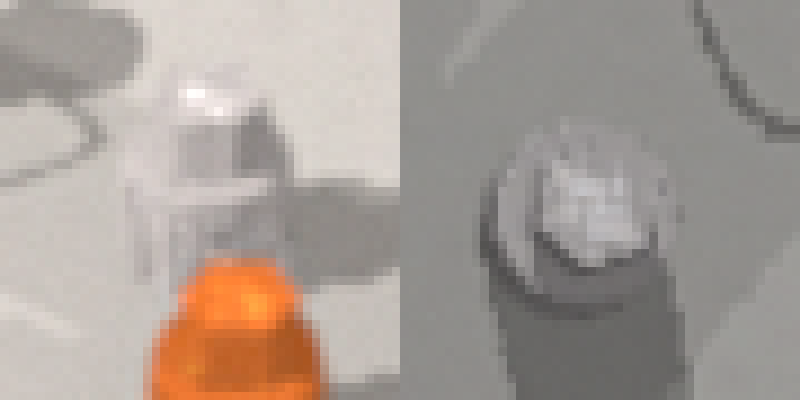

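```bash
cat > h.py <<'E'
import numpy as np,cv2
from station import bot
np.set_printoptions(precision=3,suppress=True)
P={n:bot.camera_params(n) for n in("side","top")}
def ray(n,u,v):
    p=P[n];T=np.array(p["cam_to_world"]);d=np.array([(u-p["cx"])/p["fx"],-(v-p["cy"])/p["fy"],-1.])
    d=T[:3,:3]@d;return T[:3,3],d/np.linalg.norm(d)
def plane(n,u,v,z):
    o,d=ray(n,u,v);return o+d*(z-o[2])/d[2]
def tri(a,b):
    (o1,d1),(o2,d2)=ray("side",*a),ray("top",*b)
    s=np.linalg.lstsq(np.c_[d1,-d2],o2-o1,rcond=None)[0];p,q=o1+s[0]*d1,o2+s[1]*d2
    return (p+q)/2,p-q
def proj(n,X):
    p=P[n];T=np.array(p["cam_to_world"]);c=T[:3,:3].T@(np.array(X)-T[:3,3]);return np.array([p["cx"]-p["fx"]*c[0]/c[2],p["cy"]+p["fy"]*c[1]/c[2]])
E
python3 - <<'E'
from h import *
print({k:(P[k].keys()) for k in P})
M,e=tri((239.6,222.0),(199.0,171.0));print("rim",M,e)
c=lambda x,y:((x-400)/4.444+170,y/4.444+135)
for a,b in(((458,85),(488,338)),((652,65),(683,312))):
    A,B=plane("top",*c(*a),3),plane("top",*c(*b),3);d=B-A;print("stand",A,B,np.degrees(np.arctan2(d[1],d[0])))
t=tri((226.9,250.7),c(547,138));print(t)
# edges perpendicular to axis in side
g=cv2.cvtColor(np.clip(np.load("avg_side.npy"),0,255).astype(np.uint8),cv2.COLOR_RGB2GRAY).astype(np.float32)
ax=np.array([226.9-239.6,250.7-222.]);ax/=np.linalg.norm(ax);pr=np.array([-ax[1],ax[0]])
for s in range(0,52,3):
    m=np.array([239.6,222.])+ax*s
    k=np.arange(-25,25,.25);pts=m+k[:,None]*pr
    v=cv2.remap(g,pts[:,0].astype(np.float32)[None],pts[:,1].astype(np.float32)[None],cv2.INTER_LINEAR)[0]
    if s%6==0: print(s,"".join(f"{int(x):4d}" for x in v[::4]))
# cap
for z in(54.3,):print("cap plate",plane("top",310.2,228.8,z))
E
```

```text
{'side': dict_keys(['fx', 'fy', 'cx', 'cy', 'cam_to_world']), 'top': dict_keys(['fx', 'fy', 'cx', 'cy', 'cam_to_world'])}
rim [630.203 130.415 223.471] [-2.977  0.491 -0.7  ]
stand [747.357 229.033   3.   ] [550.178 188.872   3.   ] -168.48765654187193
stand [770.911  79.726   3.   ] [577.237  43.361   3.   ] -169.365733211047
(array([672.248, 137.705, 119.033]), array([-6.876,  1.137, -1.722]))
0  166 166 167 167 167 167 167 166 167 167 168 167 166 167 167 167 165 149 115  92  86  76  67  67  70  73  73  74  72  71  75  91 115 134 148 155 148 130 119 118 121 121 121 121 121 117 102  89  86  90
6  166 166 167 167 167 167 168 168 169 170 170 168 168 168 168 170 167 143  98  71  72  76  85  91  94  98 101 103 104 104 102 101 100 101 105 111 113 116 119 122 125 126 130 131 129 128 124 114  98 100
12  166 166 166 167 167 167 167 169 168 167 167 167 167 169 170 166 137  92  74  74  76  76  78  82  86  90  93  96  97 100 100  97  92  91  98 119 153 170 172 171 170 171 172 170 163 144 128 120 119 119
18  166 168 167 167 168 168 168 168 167 168 169 168 170 170 163 146 117  84  69  72  76  82
[... 471 characters left out ...]
7 120 114 108 109 125 151 167 169 169 169 169 170
36   78  78  77  77  76  77  78  79  78  77  76  75  75  82  94 103 102 102  97  91  88  89  89  90  91  93  97  98 101 103 104 108 111 118 124 131 139 146 147 141 126 112 109 131 153 159 165 168 169 171
42   79  78  79  82  86  95  99  97  89  83  80  79  78  76  71  71  72  74  72  74  75  78  81  83  85  89  91  94  95  95  97  97  98  99 100 101 101 101 101 102 102 101 102 118 144 156 158 159 158 158
48   86  84  83  86  86  86  86  86  85  82  79  79  81  87  95 100  94  87  81  77  76  77  78  81  82  85  87  89  91  94  94  96  98  98  99 104 113 125 136 143 143 135 125 121 144 160 159 158 158 158
cap plate [ 503.798 -209.172   54.3  ]
```

```bash
cat > ov.py <<'E'
from h import *
def circ(C,a,r,n=72):
    a=np.array(a,float);b=np.cross(a,[0.3,1,0.1]);b/=np.linalg.norm(b);c=np.cross(a,b)
    return [np.array(C)+r*(np.cos(t)*b+np.sin(t)*c) for t in np.linspace(0,2*np.pi,n)]
def crop(n,im,circs,x0,y0,w,S):
    c=cv2.resize(np.clip(im[y0:y0+w,x0:x0+w,::-1]*1.5,0,255).astype(np.uint8),(S,S),interpolation=cv2.INTER_CUBIC);f=S/w
    for pts,col in circs:
        q=np.array([(proj(n,p)+.5-[x0,y0])*f for p in pts])
        cv2.polylines(c,[np.round(q).astype(np.int32)],False,col,1,cv2.LINE_AA)
    return c
E
cat > t1.py <<'E'
from ov import *
import sys
M=np.array(eval(sys.argv[1]));az,l=np.radians(float(sys.argv[2])),.44
a=np.array([np.sin(l)*np.cos(az),np.sin(l)*np.sin(az),np.cos(l)])
C=[(circ(M,a,18.5),(0,0,255)),(circ(M-5*a,a,22),(0,255,0)),(circ(M-36*a,a,27),(255,0,0)),(circ(M-85*a,a,45),(0,255,255)),(circ(M-178*a,a,45),(255,0,255))]
r=[crop("side",np.load("avg_side.npy"),C,195,205,85,400),crop("top",np.load("avg_top.npy"),C,170,135,90,400)]
cv2.imwrite(sys.argv[3],np.hstack(r));print(M-178*a,a)
E
python3 t1.py "[630.2,130.4,223.5]" -169 pics/ov1.png
cat > t2.py <<'E'
from ov import *
import sys
K=np.array(eval(sys.argv[1]));z=[0,0,1.]
C=[(circ(K,z,33),(0,0,255)),(circ(K+[0,0,54.3],z,33),(0,255,0)),(circ(K+[0,0,84.3],z,23.1,),(255,0,0))]
r=[crop("side",np.load("avg_side.npy"),C,255,175,45,400),crop("top",np.load("avg_top.npy"),C,290,205,45,400)]
cv2.imwrite(sys.argv[2],np.hstack(r))
E
python3 -c "
from h import *
print(tri((277.6,196.4),(309.5,229.7)))
print(plane('top',309.5,229.7,54.3),plane('side',277.6,196.4,54.3))"
python3 t2.py "[503,-208,0]" pics/ov2.png
```

```text
[704.624 144.867  62.454] [-0.418 -0.081  0.905]
(array([ 504.187, -209.635,   33.021]), array([ 1.458, -0.263,  0.211]))
[ 500.81  -207.015   54.3  ] [ 506.497 -183.984   54.3  ]
```

View pics/ov1.png

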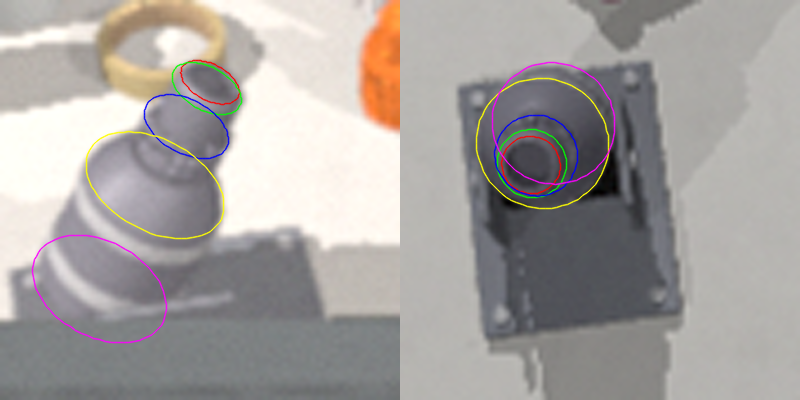

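View pics/ov2.png

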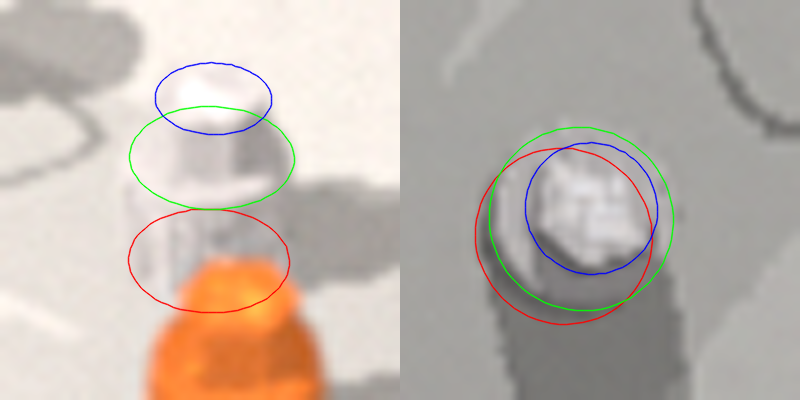

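```bash
python3 - <<'E'
import cv2,numpy as np
s=np.load("avg_side.npy")[210:285,200:260,::-1]
c=cv2.resize(np.clip(s*1.6,0,255).astype(np.uint8),(480,600),interpolation=cv2.INTER_CUBIC)
for i in range(0,480,80): cv2.line(c,(i,0),(i,8),(0,0,255),1)
for i in range(0,600,80): cv2.line(c,(0,i),(8,i),(0,0,255),1)
cv2.imwrite("pics/cs.png",c)
t=np.load("avg_top.npy")[145:190,175:225,::-1]
c=cv2.resize(np.clip(t*2.2,0,255).astype(np.uint8),(600,540),interpolation=cv2.INTER_CUBIC)
cv2.imwrite("pics/ct.png",c)
E
```

```text
(no output)
```

View pics/cs.png

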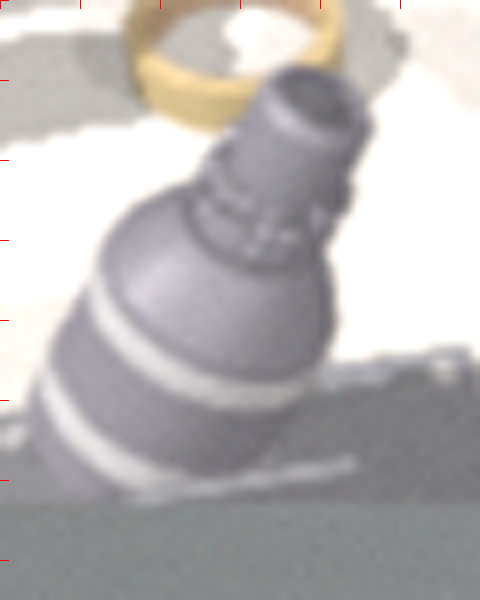

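View pics/ct.png

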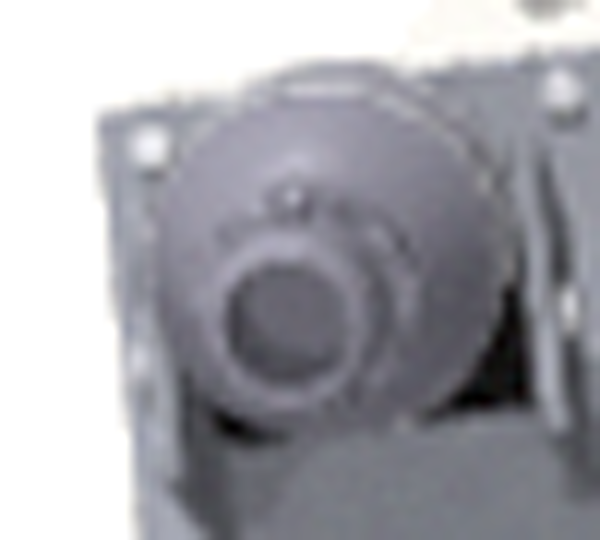

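```bash
python3 - <<'E'
import cv2,numpy as np
s=np.load("avg_side.npy")[177:217,262:294,::-1]; t=np.load("avg_top.npy")[210:250,296:328,::-1]
f=lambda s,a,b:cv2.resize(np.clip((s-a)*255/(b-a),0,255).astype(np.uint8),(400,500),interpolation=cv2.INTER_CUBIC)
cv2.imwrite("pics/cap2.png",np.hstack([f(s,110,200),f(t,70,190)]))
E
```

```text
(no output)
```

View pics/cap2.png

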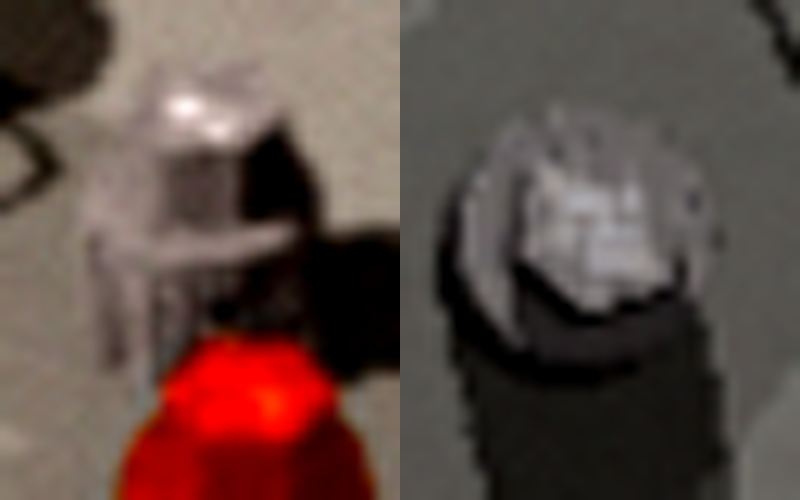

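The white cap stands at about (505,-208), its flats' normals near azimuth 34/94/154°. The mouth is at about (630,131,223), leaning towards the robot. I'm moving above the cap.

```bash
python3 -m handwheel '[{"dp":[294,299,-20],"twist":[0,0,-18.6]},{"dp":[294,299,-20],"twist":[0,0,-18.6]},{"dp":[294,299,-20],"twist":[0,0,-18.6]},{"dp":[294,299,-20],"twist":[0,0,-18.6]},{"dp":[294,299,-20],"twist":[0,0,-18.6]},{"dp":[294,299,-20],"twist":[0,0,-18.6]},{"dp":[294,299,-20],"twist":[0,0,-18.6]},{"dp":[294,299,-20],"twist":[0,0,-18.6]},{"dp":[294,299,-20],"twist":[0,0,-18.6]},{"dp":[294,299,-20],"twist":[0,0,-18.6]},{"dp":[294,299,-20],"twist":[0,0,-18.6]},{"dp":[294,299,-20],"twist":[0,0,-18.6]}]' 65 20
python3 - <<'E'
from h import *
s=bot.state();print(s["position"],s["joint_positions"],s["tcp_rot"],s["t"])
for n in("side","top"): cv2.imwrite(f"pics/{n}1.png",bot.snapshot(n)[:,:,::-1])
a=cv2.imread("pics/side1.png")[110:230,200:350];b=cv2.imread("pics/top1.png")[150:270,240:390]
cv2.imwrite("pics/m1.png",np.vstack([cv2.resize(x,(375,300),interpolation=cv2.INTER_CUBIC) for x in(a,b)]))
print(proj("top",s["position"]),proj("side",s["position"]))
E
```

```text
t: 1.7
position: [504.4, -209.9, 185.6]
tcp_rot: [[-0.0, 0.998, 0.068], [-0.001, 0.068, -0.998], [-1.0, -0.0, 0.001]]
force: [0.1, 0.0, 1.2]
opening: 0.744
[ 504.377 -209.885  185.643] [-28.516   4.791  81.001  -0.037  94.201  57.596] [[-0.     0.998  0.068]
 [-0.001  0.068 -0.998]
 [-1.    -0.     0.001]] 1.7
[316.018 223.111] [278.663 161.62 ]
```

View pics/m1.png

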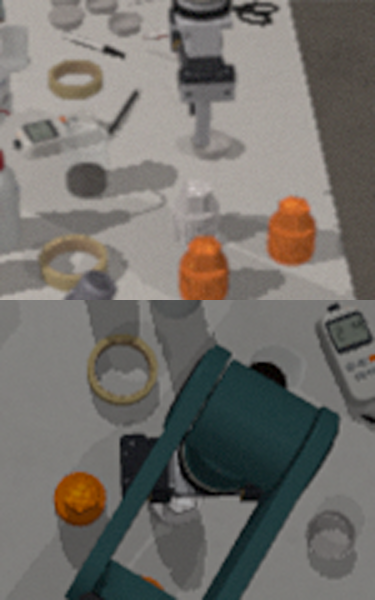

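```bash
python3 - <<'E'
from h import *
g=cv2.imread("pics/side1.png")
cv2.imwrite("pics/z1.png",cv2.resize(g[135:215,255:305],(500,800)[::1],interpolation=cv2.INTER_CUBIC)[:600])
s=bot.state();p=s["position"];R=s["tcp_rot"]
for w in(35,41):print("near finger tip",proj("side",p+R[:,2]*-w), proj("side",p+R[:,2]*-w-R[:,0]*40))
print("cap plate", proj("side",[505,-208.5,54.3]),"top",proj("side",[505,-208.5,84.3]))
E
```

```text
near finger tip [279.881 167.564] [280.169 157.633]
near finger tip [280.09  168.616] [280.382 158.673]
cap plate [277.712 192.046] top [277.884 185.43 ]
```

View pics/z1.png

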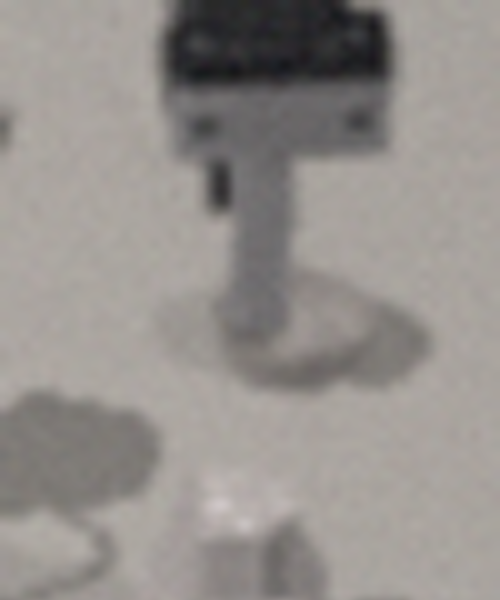

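```bash
python3 -m handwheel '[{"dp":[0,1,-40],"twist":[0,0,0]},{"dp":[0,1,-80],"twist":[0,0,0]},{"dp":[0,1,-110],"twist":[0,0,0]},{"dp":[0,1,-122],"twist":[0,0,0]},{"dp":[0,1,-127.5],"twist":[0,0,0]},{"dp":[0,1,-127.5],"twist":[0,0,0]},{"dp":[0,1,-127.5],"twist":[0,0,0]}]' 65 20; python3 -m handwheel '[{"dp":[0,0,0],"twist":[0,0,0]},{"dp":[0,0,0],"twist":[0,0,0]},{"dp":[0,0,0],"twist":[0,0,0]},{"dp":[0,0,0],"twist":[0,0,0]},{"dp":[0,0,0],"twist":[0,0,0]},{"dp":[0,0,0],"twist":[0,0,0]}]' 255 40
```

```text
t: 2.5
position: [505.5, -210.1, 60.3]
tcp_rot: [[0.003, 0.998, 0.067], [-0.002, 0.067, -0.998], [-1.0, 0.003, 0.003]]
force: [0.5, -1.2, 0.7]
opening: 0.742
t: 3.1
position: [505.9, -210.5, 60.9]
tcp_rot: [[0.005, 0.998, 0.066], [-0.003, 0.066, -0.998], [-1.0, 0.004, 0.004]]
force: [0.1, -1.4, 2.3]
opening: 0.45
```

```bash
python3 -m handwheel '[{"dp":[0,0,0],"twist":[0,0,0]},{"dp":[0,0,0],"twist":[0,0,0]}]' 255 50; python3 -m handwheel '[{"dp":[0,0,40],"twist":[0,0,0]},{"dp":[0,0,80],"twist":[0,0,0]},{"dp":[0,0,120],"twist":[0,0,0]},{"dp":[0,0,150],"twist":[0,0,0]},{"dp":[0,0,150],"twist":[0,0,0]}]'
python3 - <<'E'
from h import *
s=bot.state();print(s["position"],s["joint_positions"],s["wrist_torque"])
g=bot.snapshot("side")[:,:,::-1];cv2.imwrite("pics/side2.png",g)
cv2.imwrite("pics/z2.png",cv2.resize(g[110:210,240:320],(480,600),interpolation=cv2.INTER_CUBIC))
E
```

```text
t: 3.3
position: [506.0, -210.5, 60.9]
tcp_rot: [[0.005, 0.998, 0.066], [-0.003, 0.066, -0.998], [-1.0, 0.004, 0.003]]
force: [-0.1, -0.8, 0.8]
opening: 0.449
t: 3.8
position: [507.9, -211.3, 215.6]
tcp_rot: [[0.012, 0.998, 0.067], [-0.007, 0.067, -0.998], [-1.0, 0.012, 0.008]]
force: [0.3, 0.6, -2.3]
opening: 0.448
[ 507.878 -211.252  215.637] [-28.481   4.269  78.177  -0.016  96.733  57.69 ] [ 0.055  0.    -0.017]
```

View pics/z2.png

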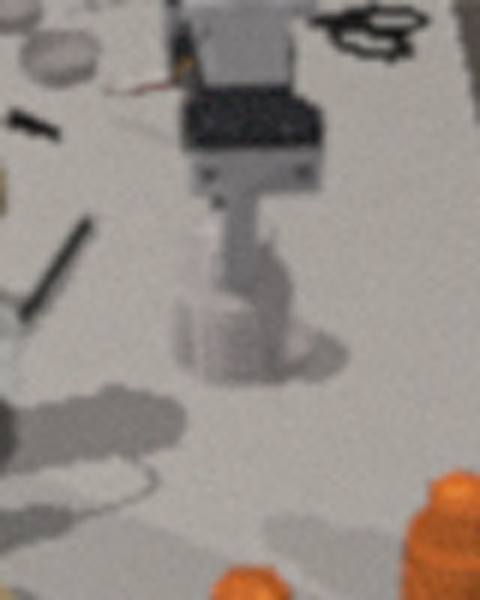

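```bash
python3 - <<'E'
from h import *
s=bot.state();p=s["position"];R=s["tcp_rot"]
for d in(10,35,60):print(d,proj("side",p+R[:,0]*d))
print("finger",proj("side",p-R[:,2]*27-R[:,0]*15))
g=cv2.imread("pics/side2.png")
for r in(162,165,168,171): print(r,g[r,262:300].mean(axis=1).astype(int))
E
```

```text
10 [278.063 157.478]
35 [277.854 163.537]
60 [277.65  169.471]
finger [279.199 155.876]
162 [164 161 165 164 162 160 156 148 141 142 154 151 148 145 147 139 132 130
 125 122 116 110 107 112 108 115 134 149 158 162 160 165 160 162 156 162
 163 162]
165 [166 164 164 167 163 162 154 144 134 134 147 150 137 141 135 127 122 116
 112 114 114 112 107 110 112 120 131 140 141 139 137 132 146 151 159 161
 161 163]
168 [165 166 164 164 165 164 152 142 135 129 141 152 138 135 134 129 123 118
 116 116 117 110 102  99 111 120 136 142 140 131 120 121 121 119 118 129
 150 160]
171 [162 165 163 164 163 162 162 158 149 145 145 149 136 135 134 126 123 117
 123 117 115 111 104 100 105 102 105 105 107 118 123 121 120 121 132 151
 161 162]
```

```bash
cat > tgt.py <<'E'
from h import *
from scipy.spatial.transform import Rotation as Ro
M=np.array([629.7,131.3,223.5]);az=np.radians(-171);l=.44
a=np.array([np.sin(l)*np.cos(az),np.sin(l)*np.sin(az),np.cos(l)])
def Rt(jaw):
    j=np.radians(jaw);z0=np.array([np.cos(j),np.sin(j),0]);x=-a
    z=z0-(z0@x)*x;z/=np.linalg.norm(z);return np.c_[x,np.cross(z,x),z]
def rel(R,p,s=None):
    s=s or bot.state();return p-s["position"],Ro.from_matrix(R@s["tcp_rot"].T).as_rotvec(degrees=True)
E
python3 - <<'E'
from tgt import *
print(a,M+a*101)
for j in(-14,-20):print(rel(Rt(j),M+a*101))
E
```

```text
[-0.421 -0.067  0.905] [587.21 124.57 314.88]
(array([ 80.567, 335.217, 102.778]), array([-11.804, -23.581,  68.836]))
(array([ 80.567, 335.217, 102.778]), array([-10.307, -23.933,  62.602]))
```

```bash
python3 -c "
from h import *
s=bot.state();print(s['t'],s['position'],s['opening'])"
python3 -m handwheel '[{"dp":[5,10,45],"twist":[-1.5,-3,8]},{"dp":[15,45,80],"twist":[-3,-6,16]},{"dp":[80,335,105],"twist":[-11.8,-23.6,68.8]},{"dp":[80,335,105],"twist":[-11.8,-23.6,68.8]},{"dp":[80,335,105],"twist":[-11.8,-23.6,68.8]},{"dp":[80,335,105],"twist":[-11.8,-23.6,68.8]},{"dp":[80,335,105],"twist":[-11.8,-23.6,68.8]},{"dp":[80,335,105],"twist":[-11.8,-23.6,68.8]},{"dp":[80,335,105],"twist":[-11.8,-23.6,68.8]},{"dp":[80,335,105],"twist":[-11.8,-23.6,68.8]},{"dp":[80,335,105],"twist":[-11.8,-23.6,68.8]},{"dp":[80,335,105],"twist":[-11.8,-23.6,68.8]},{"dp":[80,335,105],"twist":[-11.8,-23.6,68.8]}]'
python3 - <<'E'
from tgt import *
s=bot.state();print(s["joint_positions"],s["opening"]);print(rel(Rt(-14),M+a*101,s))
for n in("side","top"): cv2.imwrite(f"pics/{n}3.png",bot.snapshot(n)[:,:,::-1])
A=cv2.imread("pics/side3.png")[150:270,190:290];B=cv2.imread("pics/top3.png")[120:240,150:250]
cv2.imwrite("pics/m3.png",np.hstack([cv2.resize(x,(400,480),interpolation=cv2.INTER_CUBIC) for x in(A,B)]))
E
```

```text
3.85 [ 506.643 -210.646  212.102] 0.4508321748972134
t: 5.15
position: [586.8, 123.4, 316.4]
tcp_rot: [[0.42, 0.241, 0.875], [0.066, 0.954, -0.294], [-0.905, 0.181, 0.385]]
force: [-0.2, -0.2, -1.5]
opening: 0.451
[ 5.641 -7.84  82.358  1.405 80.368 22.021] 0.45081790769429725
(array([ 0.407,  1.214, -1.502]), array([-0.022, -0.062,  0.165]))
```

View pics/m3.png

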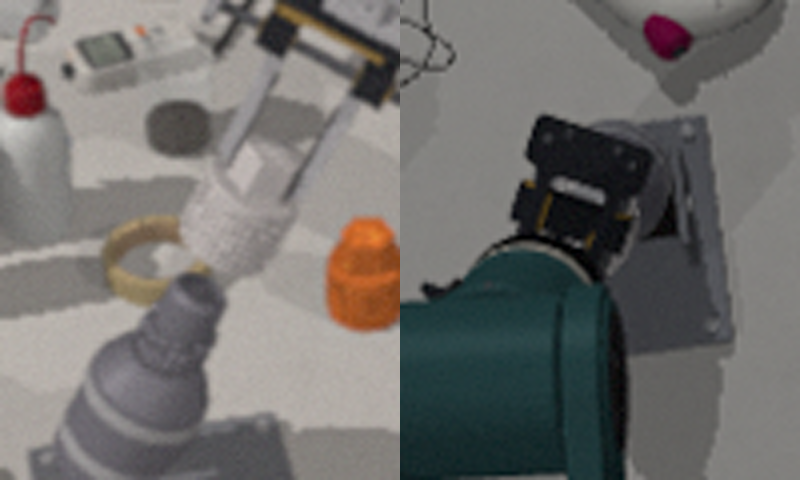

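```bash
python3 - <<'E'
from ov import *
from tgt import *
s=bot.state();p=s["position"];x=s["tcp_rot"][:,0];O=p+x*60.9
im=cv2.imread("pics/side3.png")[:,:,::-1].astype(float)
C=[(circ(O,x,33),(0,0,255)),(circ(O-54.3*x,x,33),(0,255,0)),(circ(M,a,18.5),(255,0,0)),(circ(M-5*a,a,22),(255,0,255)),([O,O+x*90],(0,255,255))]
cv2.imwrite("pics/ov3.png",np.hstack([crop("side",im,[],225,175,60,400),crop("side",im,C,225,175,60,400)]))
E
```

```text
(no output)
```

View pics/ov3.png

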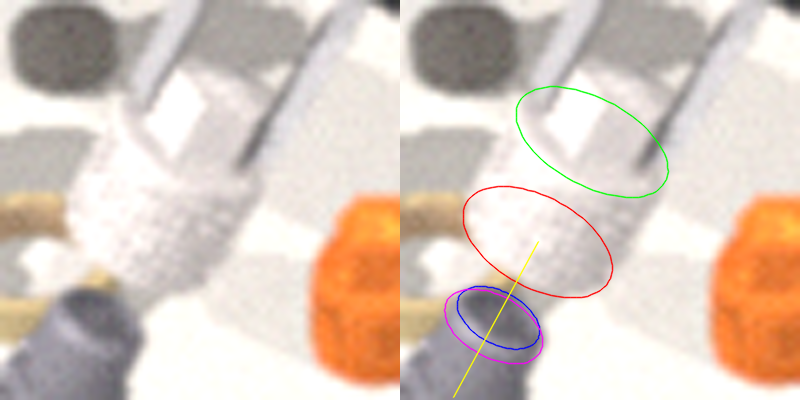

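```bash
python3 -m handwheel '[{"dp":[6,2,-12],"twist":[0,0,0]},{"dp":[11,3,-23],"twist":[0,0,0]},{"dp":[15,3.5,-32],"twist":[0,0,0]},{"dp":[19,4,-40],"twist":[0,0,0]},{"dp":[22,4.6,-47],"twist":[0,0,0]},{"dp":[24,5,-51],"twist":[0,0,0]},{"dp":[25.7,5.2,-55],"twist":[0,0,0]},{"dp":[25.7,5.2,-55],"twist":[0,0,0]}]'
cat > st.py <<'E'
from tgt import *
s=bot.state();r=s["position"]-M;h=r@a;f=np.array(s["force"])
u=np.array([0,1,0])-a[1]*a;u/=np.linalg.norm(u);w=np.cross(u,a)
z=s["tcp_rot"][:,2];R0=Rt(0)
j=np.degrees(np.arctan2(z@np.cross(a,R0[:,2]),z@R0[:,2]))
print("t %.2f capz(rel rim) %.1f lat u %.1f w %.1f | F axial %.1f u %.1f w %.1f | Tq a %.2f q6 %.1f jaw %.1f op %.3f tilt %.1f"%(s["t"],h-60.9,r@u,r@w,f@a,f@u,f@w,np.array(s["wrist_torque"])@a,s["joint_positions"][5],j,s["opening"],np.degrees(np.arccos(min(1,-s["tcp_rot"][:,0]@a)))))
print("u",u,"w",w)
E
python3 st.py
```

```text
t: 6.05
position: [612.5, 128.8, 261.3]
tcp_rot: [[0.42, 0.24, 0.875], [0.066, 0.954, -0.293], [-0.905, 0.181, 0.385]]
force: [-0.3, 1.0, -1.5]
opening: 0.451
t 6.05 capz(rel rim) -19.3 lat u 0.2 w 0.3 | F axial -1.3 u 1.0 w -0.9 | Tq a 0.03 q6 22.2 jaw -15.3 op 0.451 tilt 0.1
u [-0.028  0.998  0.06 ] w [0.907 0.    0.422]
```

```bash
python3 -m handwheel '[{"dp":[1.3,0.2,-2.7],"twist":[0,0,0]},{"dp":[2.5,0.4,-5.4],"twist":[0,0,0]},{"dp":[3.8,0.6,-8.1],"twist":[0,0,0]},{"dp":[3.8,0.6,-8.1],"twist":[0,0,0]}]' >/dev/null;python3 st.py;  python3 -m handwheel '[{"dp":[0.8,0.1,-1.8],"twist":[0,0,0]},{"dp":[1.7,0.3,-3.6],"twist":[0,0,0]},{"dp":[1.7,0.3,-3.6],"twist":[0,0,0]}]' >/dev/null; python3 st.py
```

```text
t 6.45 capz(rel rim) -28.8 lat u 0.2 w -0.0 | F axial -1.2 u 0.0 w -1.3 | Tq a -0.02 q6 22.2 jaw -15.3 op 0.453 tilt 0.1
u [-0.028  0.998  0.06 ] w [0.907 0.    0.422]
t 6.75 capz(rel rim) -33.2 lat u 0.2 w -0.3 | F axial -1.3 u 0.2 w -1.1 | Tq a 0.00 q6 22.2 jaw -15.3 op 0.448 tilt 0.2
u [-0.028  0.998  0.06 ] w [0.907 0.    0.422]
```

```bash
python3 -m handwheel '[{"dp":[0.8,0.1,-1.8],"twist":[0,0,0]},{"dp":[0.8,0.1,-1.8],"twist":[0,0,0]}]' >/dev/null;python3 st.py;  python3 -m handwheel '[{"dp":[0.8,0.1,-1.8],"twist":[0,0,0]},{"dp":[0.8,0.1,-1.8],"twist":[0,0,0]}]' >/dev/null; python3 st.py; python3 -m handwheel '[{"dp":[0.8,0.1,-1.8],"twist":[0,0,0]},{"dp":[0.8,0.1,-1.8],"twist":[0,0,0]}]' >/dev/null;python3 st.py
```

```text
t 6.95 capz(rel rim) -34.6 lat u 0.1 w 0.1 | F axial 0.9 u -0.4 w -0.9 | Tq a 0.01 q6 22.2 jaw -15.3 op 0.448 tilt 0.1
u [-0.028  0.998  0.06 ] w [0.907 0.    0.422]
t 7.15 capz(rel rim) -35.1 lat u -0.1 w 0.3 | F axial 5.2 u -2.1 w -4.1 | Tq a 0.02 q6 22.2 jaw -15.3 op 0.448 tilt 0.1
u [-0.028  0.998  0.06 ] w [0.907 0.    0.422]
t 7.35 capz(rel rim) -35.1 lat u -0.2 w 0.4 | F axial 8.0 u -1.3 w -4.0 | Tq a 0.05 q6 22.2 jaw -15.3 op 0.449 tilt 0.1
u [-0.028  0.998  0.06 ] w [0.907 0.    0.422]
```

```bash
for i in 1 2; do python3 -m handwheel '[{"dp":[1.2,0.2,-2.7],"twist":[-1.68,-0.27,3.62]},{"dp":[1.2,0.2,-2.7],"twist":[-3.37,-0.54,7.24]},{"dp":[1.2,0.2,-2.7],"twist":[-5.05,-0.8,10.86]},{"dp":[1.2,0.2,-2.7],"twist":[-6.74,-1.07,14.48]},{"dp":[1.2,0.2,-2.7],"twist":[-8.42,-1.34,18.1]}]' >/dev/null;python3 st.py|head -1; done
```

```text
t 7.85 capz(rel rim) -38.5 lat u 0.2 w -0.6 | F axial -0.3 u 0.8 w -2.8 | Tq a -0.31 q6 2.0 jaw 4.8 op 0.447 tilt 0.1
t 8.35 capz(rel rim) -39.6 lat u -2.3 w 1.4 | F axial 3.2 u -7.1 w 0.6 | Tq a -1.28 q6 -17.9 jaw 24.8 op 0.475 tilt 0.4
```

```bash
python3 -m handwheel '[{"dp":[0,2.3,0],"twist":[1.68,0.27,-3.62]},{"dp":[-1,2.3,-0.6],"twist":[3.37,0.54,-7.24]},{"dp":[-1,2.3,-0.6],"twist":[5.05,0.8,-10.86]},{"dp":[-1,2.3,-0.6],"twist":[5.05,0.8,-10.86]}]' >/dev/null;python3 st.py|head -1;  python3 -m handwheel '[{"dp":[0.8,0.1,-1.8],"twist":[0,0,0]},{"dp":[1.7,0.3,-3.6],"twist":[0,0,0]},{"dp":[1.7,0.3,-3.6],"twist":[0,0,0]}]' >/dev/null;python3 st.py|head -1
```

```text
t 8.75 capz(rel rim) -39.8 lat u -1.3 w 0.8 | F axial -1.2 u -3.0 w -0.4 | Tq a -0.00 q6 -5.6 jaw 12.8 op 0.472 tilt 0.5
t 9.05 capz(rel rim) -41.9 lat u -2.2 w 1.3 | F axial 8.5 u -5.2 w -2.6 | Tq a 0.06 q6 -5.6 jaw 12.9 op 0.474 tilt 0.7
```

```bash
python3 -m handwheel '[{"dp":[0,0,0],"twist":[0,0,0]},{"dp":[0,0,0],"twist":[0,0,0]},{"dp":[0,0,0],"twist":[0,0,0]}]' 90 50 >/dev/null; python3 st.py; python3 - <<'E'
from tgt import *
s=bot.state();print(rel(Rt(14),M+a*(60.9-41.5),s))
g=bot.snapshot("side")[:,:,::-1];cv2.imwrite("pics/side4.png",g)
cv2.imwrite("pics/z4.png",cv2.resize(g[180:260,215:295],(600,600),interpolation=cv2.INTER_CUBIC))
E
```

```text
t 9.35 capz(rel rim) -41.9 lat u -1.4 w 1.5 | F axial 0.2 u 0.6 w -1.0 | Tq a -0.02 q6 -5.7 jaw 12.9 op 0.641 tilt 0.6
u [-0.028  0.998  0.06 ] w [0.907 0.    0.422]
(array([-1.578,  1.383, -0.179]), array([-0.586,  0.079,  2.576]))
```

View pics/z4.png

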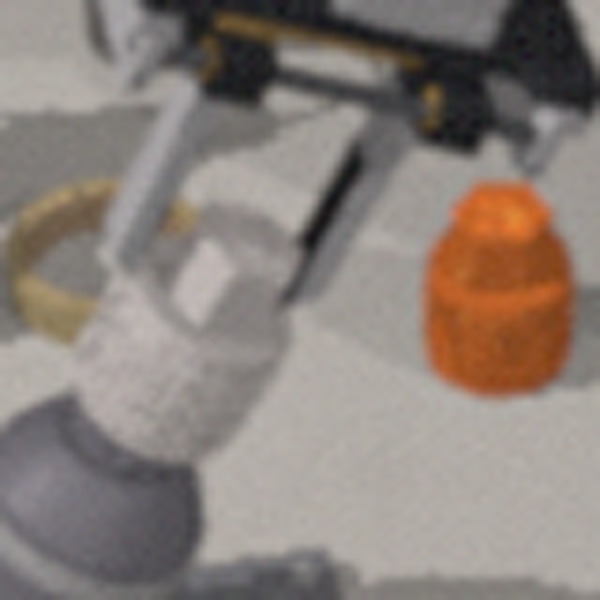

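```bash
python3 -m handwheel '[{"dp":[-1.6,1.4,0.3],"twist":[3.0,0.5,-7]},{"dp":[-1.6,1.4,0.3],"twist":[3.0,0.5,-7]},{"dp":[-1.6,1.4,0.3],"twist":[3.0,0.5,-7]}]' >/dev/null; python3 st.py|head -1; python3 -m handwheel '[{"dp":[0,0,0],"twist":[0,0,0]},{"dp":[0,0,0],"twist":[0,0,0]},{"dp":[0,0,0],"twist":[0,0,0]},{"dp":[0,0,0],"twist":[0,0,0]},{"dp":[0,0,0],"twist":[0,0,0]}]' 255 50 >/dev/null; python3 st.py|head -1
```

```text
t 9.70 capz(rel rim) -41.4 lat u 0.2 w 0.0 | F axial 0.0 u 0.2 w -0.1 | Tq a 0.09 q6 2.3 jaw 5.4 op 0.645 tilt 0.8
t 10.20 capz(rel rim) -41.5 lat u 0.2 w -0.4 | F axial 0.9 u -0.0 w -1.7 | Tq a 0.00 q6 2.3 jaw 5.4 op 0.465 tilt 0.8
```

```bash
for i in 1 2; do python3 -m handwheel '[{"dp":[0.2,0,-0.5],"twist":[1.68,0.27,-3.62]},{"dp":[0.4,0.1,-0.9],"twist":[3.37,0.54,-7.24]},{"dp":[0.6,0.1,-1.3],"twist":[5.05,0.8,-10.86]},{"dp":[0.8,0.1,-1.7],"twist":[6.74,1.07,-14.48]},{"dp":[0.9,0.1,-1.9],"twist":[8.42,1.34,-18.1]}]' >/dev/null;python3 st.py|head -1; done
```

```text
t 10.70 capz(rel rim) -42.8 lat u 0.2 w 0.8 | F axial 1.4 u -0.9 w -0.7 | Tq a 0.09 q6 22.3 jaw -14.7 op 0.468 tilt 0.8
t 11.20 capz(rel rim) -44.6 lat u -0.4 w 1.1 | F axial 1.5 u -0.7 w -0.7 | Tq a 0.02 q6 42.4 jaw -34.9 op 0.469 tilt 0.8
```

Descending with the turn as the thread should. Continuing.

```bash
for i in 1 2; do python3 -m handwheel '[{"dp":[0.2,0,-0.5],"twist":[1.68,0.27,-3.62]},{"dp":[0.4,0.1,-0.9],"twist":[3.37,0.54,-7.24]},{"dp":[0.6,0.1,-1.3],"twist":[5.05,0.8,-10.86]},{"dp":[0.8,0.1,-1.7],"twist":[6.74,1.07,-14.48]},{"dp":[0.9,0.1,-1.9],"twist":[8.42,1.34,-18.1]}]' >/dev/null;python3 st.py|head -1; done
```

```text
t 11.70 capz(rel rim) -46.4 lat u -1.0 w 1.0 | F axial 1.9 u -1.2 w -1.9 | Tq a 0.07 q6 62.3 jaw -55.0 op 0.469 tilt 0.9
t 12.20 capz(rel rim) -48.2 lat u -1.6 w 0.9 | F axial 1.4 u -0.9 w -2.0 | Tq a 0.00 q6 82.2 jaw -75.2 op 0.470 tilt 0.9
```

```bash
for i in 1 2; do python3 -m handwheel '[{"dp":[0.2,0,-0.5],"twist":[1.68,0.27,-3.62]},{"dp":[0.4,0.1,-0.9],"twist":[3.37,0.54,-7.24]},{"dp":[0.5,0.1,-1.1],"twist":[4.2,0.67,-9.05]},{"dp":[0.5,0.1,-1.1],"twist":[4.2,0.67,-9.05]}]' >/dev/null;python3 st.py|head -1; done
```

```text
t 12.60 capz(rel rim) -48.5 lat u -1.3 w -0.2 | F axial 6.2 u -0.0 w -4.9 | Tq a 0.82 q6 91.9 jaw -85.0 op 0.466 tilt 1.1
t 13.00 capz(rel rim) -48.2 lat u -1.6 w 2.6 | F axial 1.5 u -1.2 w 4.3 | Tq a 0.04 q6 101.7 jaw -95.0 op 0.439 tilt 0.7
```

```bash
for i in 1 2; do python3 -m handwheel '[{"dp":[-0.3,0.6,-0.9],"twist":[1.68,0.27,-3.62]},{"dp":[-0.3,0.6,-0.9],"twist":[2.94,0.47,-6.34]},{"dp":[-0.3,0.6,-0.9],"twist":[2.94,0.47,-6.34]}]' >/dev/null;python3 st.py|head -1; done
```

```text
t 13.30 capz(rel rim) -47.9 lat u -2.1 w 4.8 | F axial 0.3 u -2.3 w 4.3 | Tq a 0.17 q6 108.7 jaw -102.0 op 0.421 tilt 0.4
t 13.60 capz(rel rim) -47.9 lat u -2.7 w 5.9 | F axial 1.2 u -4.3 w 3.9 | Tq a 1.18 q6 115.5 jaw -108.7 op 0.424 tilt 0.4
```

```bash
python3 - <<'E'
from h import *
g=bot.snapshot("side")[:,:,::-1];cv2.imwrite("pics/side5.png",g)
s=bot.state();print(s["position"],s["force"],s["wrist_torque"])
cv2.imwrite("pics/z5.png",cv2.resize(g[180:260,215:295],(600,600),interpolation=cv2.INTER_CUBIC))
E
```

```text
[629.651 127.653 237.598] [ 2.761 -4.57   3.016] [-1.045 -0.661  0.782]
```

View pics/z5.png

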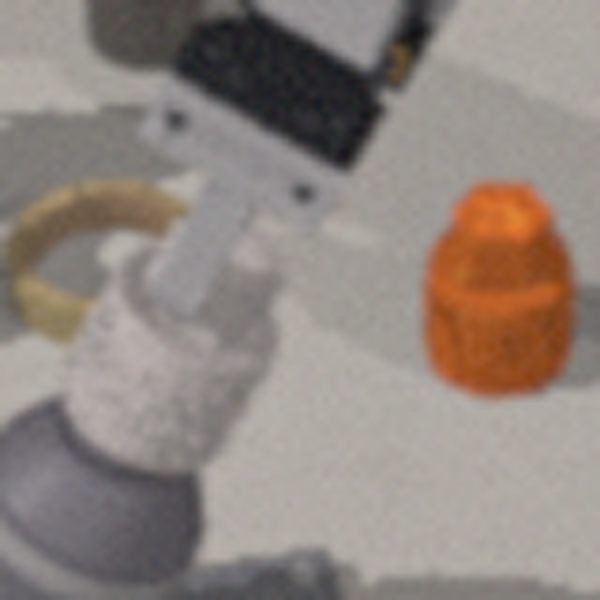

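```bash
python3 -m handwheel '[{"dp":[0,0,0],"twist":[0,0,0]},{"dp":[0,0,0],"twist":[0,0,0]},{"dp":[0,0,0],"twist":[0,0,0]}]' 70 50 >/dev/null; python3 st.py|head -1; python3 - <<'E'
from tgt import *
print(rel(Rt(-50),M+a*(60.9-50.4))); print(rel(Rt(-44),M+a*(60.9-50.4)))
g=bot.snapshot("side")[:,:,::-1];cv2.imwrite("pics/z6.png",cv2.resize(g[180:260,215:295],(600,600),interpolation=cv2.INTER_CUBIC))
E
```

```text
t 13.95 capz(rel rim) -48.5 lat u -2.3 w 4.8 | F axial -0.3 u 0.1 w 0.6 | Tq a -0.10 q6 115.5 jaw -108.7 op 0.640 tilt 0.4
(array([-3.66 ,  2.434, -3.569]), array([-23.654,  -3.923,  51.928]))
(array([-3.66 ,  2.434, -3.569]), array([-26.067,  -4.285,  57.141]))
```

View pics/z6.png

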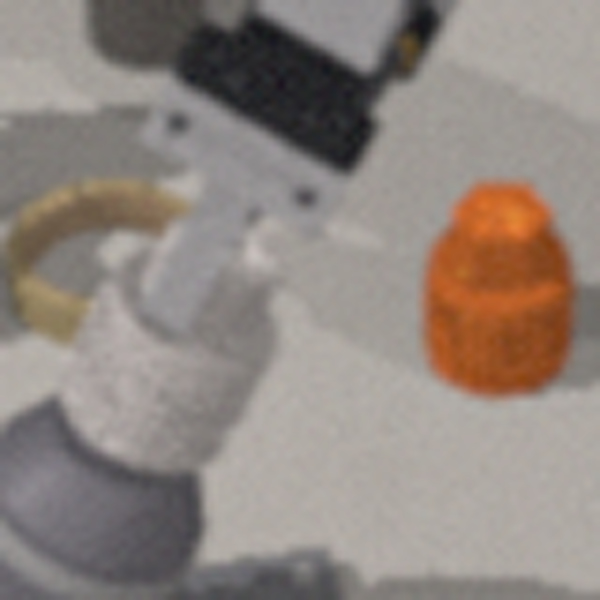

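```bash
python3 -m handwheel '[{"dp":[-3.7,2.4,-2],"twist":[0,0,0]},{"dp":[-3.7,2.4,-3.3],"twist":[-3.4,-0.5,7.2]},{"dp":[-3.7,2.4,-3.3],"twist":[-6.7,-1.1,14.5]},{"dp":[-3.7,2.4,-3.3],"twist":[-10,-1.6,21.7]},{"dp":[-3.7,2.4,-3.3],"twist":[-13.5,-2.1,29]},{"dp":[-3.7,2.4,-3.3],"twist":[-16.8,-2.7,36.2]},{"dp":[-3.7,2.4,-3.3],"twist":[-20.2,-3.2,43.4]},{"dp":[-3.7,2.4,-3.3],"twist":[-23.6,-3.8,50.7]},{"dp":[-3.7,2.4,-3.3],"twist":[-25.3,-4,54.3]},{"dp":[-3.7,2.4,-3.3],"twist":[-25.3,-4,54.3]},{"dp":[-3.7,2.4,-3.3],"twist":[-25.3,-4,54.3]}]' >/dev/null; python3 st.py|head -1; python3 -m handwheel '[{"dp":[0,0,0],"twist":[0,0,0]},{"dp":[0,0,0],"twist":[0,0,0]},{"dp":[0,0,0],"twist":[0,0,0]},{"dp":[0,0,0],"twist":[0,0,0]},{"dp":[0,0,0],"twist":[0,0,0]}]' 255 55 >/dev/null; python3 st.py|head -1
```

```text
t 15.10 capz(rel rim) -50.3 lat u 0.2 w -0.3 | F axial -0.5 u -0.0 w -0.1 | Tq a 0.03 q6 56.1 jaw -48.8 op 0.729 tilt 0.5
t 15.60 capz(rel rim) -50.3 lat u 0.1 w -0.4 | F axial 0.5 u -0.8 w 0.0 | Tq a 0.00 q6 56.1 jaw -48.8 op 0.430 tilt 0.5
```

Good flush grip (0.43). Now turning forward in small steps and watching the torque.

```bash
for i in 1 2; do python3 -m handwheel '[{"dp":[0.1,0,-0.3],"twist":[0.84,0.13,-1.8]},{"dp":[0.2,0,-0.5],"twist":[1.68,0.27,-3.6]},{"dp":[0.2,0,-0.5],"twist":[2.1,0.33,-4.5]},{"dp":[0.2,0,-0.5],"twist":[2.1,0.33,-4.5]}]' >/dev/null;python3 st.py|head -1; done
```

```text
t 16.00 capz(rel rim) -50.3 lat u -0.3 w -0.4 | F axial 4.0 u -0.7 w -1.7 | Tq a 1.43 q6 60.9 jaw -53.6 op 0.434 tilt 0.5
t 16.40 capz(rel rim) -50.3 lat u -0.4 w -0.5 | F axial 6.7 u -1.4 w -2.4 | Tq a 3.26 q6 65.7 jaw -58.3 op 0.435 tilt 0.6
```

```bash
python3 -m handwheel '[{"dp":[0.6,0.1,-1.2],"twist":[0,0,0]},{"dp":[0.6,0.1,-1.2],"twist":[0,0,0]}]' > /dev/null; python3 st.py|head -1; python3 -m handwheel '[{"dp":[0,0,0],"twist":[0,0,0]},{"dp":[0,0,0],"twist":[0,0,0]},{"dp":[0,0,0],"twist":[0,0,0]},{"dp":[0,0,0],"twist":[0,0,0]}]' 50 50 >/dev/null; python3 st.py|head -1; python3 -m handwheel '[{"dp":[-6,-1,13],"twist":[0,0,0]},{"dp":[-15,-2.3,32],"twist":[0,0,0]},{"dp":[-30,-4.7,63],"twist":[0,0,0]},{"dp":[-50,-8,108],"twist":[0,0,0]},{"dp":[-100,-40,130],"twist":[0,0,0]},{"dp":[-150,-80,130],"twist":[0,0,0]},{"dp":[-190,-120,130],"twist":[0,0,0]},{"dp":[-200,-150,130],"twist":[0,0,0]},{"dp":[-200,-190,130],"twist":[0,0,0]},{"dp":[-200,-220,130],"twist":[0,0,0]},{"dp":[-200,-220,130],"twist":[0,0,0]}]'
python3 - <<'E'
from ov import *
from tgt import *
for n in("side","top"):
    im=bot.snapshot(n);cv2.imwrite(f"pics/{n}7.png",im[:,:,::-1])
im=cv2.imread("pics/side7.png")[:,:,::-1].astype(float);it=cv2.imread("pics/top7.png")[:,:,::-1].astype(float)
O=M-48.3*a
C=[(circ(O,a,33),(0,0,255)),(circ(O+54.3*a,a,33),(0,255,0)),(circ(O+84.3*a,a,20),(255,0,0))]
r=[np.hstack([crop(n,i,k,x,y,60,300) for k in([],C)]) for n,i,x,y in(("side",im,215,190),("top",it,170,140))]
cv2.imwrite("pics/ov7.png",np.vstack(r))
E
```

```text
t 16.60 capz(rel rim) -50.3 lat u -0.4 w -0.4 | F axial 10.0 u -1.3 w -4.0 | Tq a 3.05 q6 65.5 jaw -58.1 op 0.439 tilt 0.6
t 17.00 capz(rel rim) -51.0 lat u -0.4 w -0.7 | F axial 0.3 u -1.0 w -0.7 | Tq a -0.03 q6 65.6 jaw -58.2 op 0.740 tilt 0.6
t: 18.1
position: [424.1, -93.6, 362.5]
tcp_rot: [[0.422, 0.777, 0.467], [0.052, 0.493, -0.868], [-0.905, 0.39, 0.168]]
force: [0.5, -0.4, -0.2]
opening: 0.806
```

View pics/ov7.png

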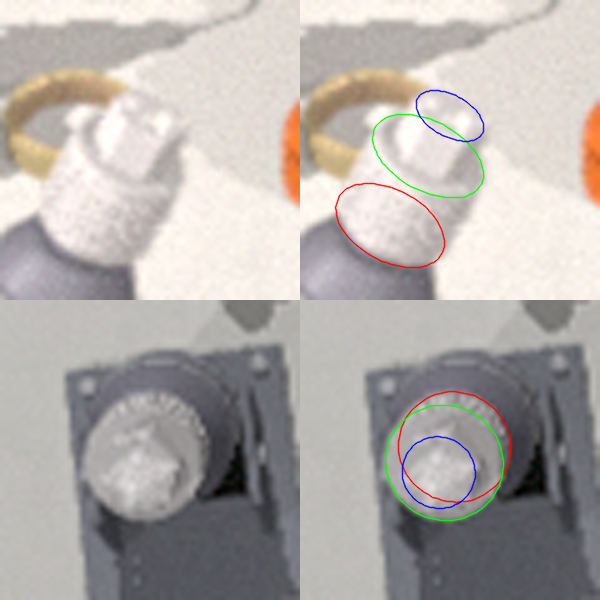

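View pics/side7.png

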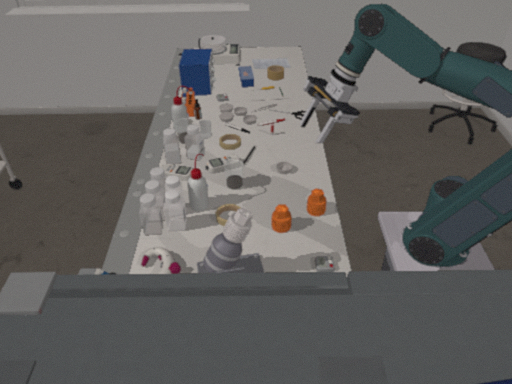

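Both views fit the fully-home pose: skirt edge and plate lie within about 1 px of the prediction. The bystanders are where they stood and the arm is clear.

```bash
python3 -c "
from station import bot
print(bot.sign_off())"
```

```text
the job is handed in; nothing more can be done
None
```

I put the white cap on the canister's neck and screwed it forward to a hard stop. Then I let go, moved the arm clear and handed the job in at about 18 s. No verdict was reported.

**How it went**
- **Thread start:** the lugs rested on the ridges at -35.1 mm by the arm's reading. Turned backward, the cap dropped about 7 mm to -41.9 mm, the expected gap floor.
- **Forward turn:** the cap went down steadily with the thread to about -48.4 mm, against 48.3 mm for fully home. The jaws turned about 90° before the torque first rose.
- **Slips:** the hexagon slipped in the jaws twice, once against a rib on the backward turn and once at the stop. I took a fresh, centred hold each time.
- **Stop:** after the second fresh hold the torque rose straight to 3.3 N m, with no further descent under 10 N of push.

**Last checks**
- **Position:** after release, the cap's outline fits the fully-home pose in both cameras to about 1 px (about 3 mm). The pictures alone can't confirm the 1.5 mm limit; the measured descent and the hard stop are what support it.
- **Bystanders:** they looked unmoved in the side view. I compared them by eye only, and did not measure them.
- **Disagreement:** the two cameras gave mouth positions about 3 mm apart. The cap slid onto the neck without side force, so the averaged position was good enough.

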